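# Load the test rack with four circuit boards in job order

## Robot

A 6-joint arm with a two-finger parallel gripper is mounted at the origin on the work surface. World frame = base frame: x ahead of the robot, y to its left, z up, the work surface at z = 0. Lengths are in mm, angles in rad, forces in N, time in s.
With the tool pointing down it reaches from about 350 to 1000 mm from the base axis. Payload 7.1 kg.
Tool frame: the origin (TCP) lies on the centre line of the jaws, within the pads' length; the fingertips stand 11 mm ahead of it and the grasp point (between the pads) lies 8 mm behind it (robot.tip_reach is the distance from the TCP to the fingertips, in mm); z points along the fingers, y is the line along which they close (so a half turn about z gives the same grasp; the last joint's range is limited). The gripper opens to 85 mm and grips with 20 to 120 N. Pads are 22 mm wide; open, the fingers measure 114 mm over their backs; the gripper's body (76 mm by 85 mm) begins 54 mm behind the grasp point. The pads swing forward as they close: fully open they stand 13 mm farther back than shut.
Start: joints at [-1.149, 0.423, 1.63, -0, 1.089, -0.019], TCP at [266.679, -565.232, 242.319] pointing down, gripper open.
Joint ranges: [-3, 3], [-0.9, 2.11], [0.09, 2.58], [-1.31, 4.45], [0.11, 2.69], [-2.54, 2.54]. Speed limits (rad/s): [2.39, 2.39, 3.01, 3.14, 3.14, 3.14].

## Interface

Orientations are given as a rotation vector (axis times angle).
In Python, from plant import robot gives the robot as it stands. The module is installed in compiled form; this text tells all that it offers.
- The arm moves only by the tool carry_out, never from a script. Its argument "steps" is a list of rows, each an object with "travel": the shift along the tool's x, y, z in units of 60 mm (1.0 is 60 mm), a list of three; "turn": the turn about the tool's z in units of 8 degrees (1.0 is 8 degrees). A call has exactly 10 rows; each row shifts and turns the commanded pose from where the row before left it, along the tool's axes as they then stand; what a row does not reach is not made up. A row lasts 1/8 s, in which the tool goes at most 62.5 mm and 10.7 degrees, less where a joint would pass 70% of its speed; a pose out of reach is approached as far as the arm can. A call is refused whole if a number of a shift passes 1 or a number of a turn 1, either way. A call with a gripper value outside its range is refused whole. "fingers" is the opening, from 0 (shut) to 1 (fully open), set as the call begins (left out, the last holds). The fingers move at their own pace and stop on an object; "force" is the grip in N (left out, the last holds). Time passes only in rows, so rows that do not move let the fingers close, or fill a call up. It gives the time, the measured TCP pose, the force, the opening and the grip force at its end, in the units of the state.
- robot.get_state(): the state, without advancing time (a new reading comes with each control period).
- robot.get_image(name): name is "scene" or "side" or "wrist"; returns a dict with "frame" (400x640x3 uint8, red, green, blue), "intrinsics" (3x3 intrinsics, pixels), "rvec" (rotation vector, rad) and "tvec" (3), from world to camera coordinates, as OpenCV has them; the wrist camera has in their place "mount" (4x4, takes a point from camera to tool coordinates, whose origin is the TCP and whose axes are the flange's). Camera axes: x right, y down, z forward; pixel columns grow to the right and rows downward; lengths in mm; the calibration is good to about 2 mm. A picture is of the moment at which its call begins: read the wrist's pose just before it. There is no depth.
- robot.job_done(): hands the job in; it is judged then, once.
The state is a dict: "t": time; "qpos": joint angles; "joint_velocities": joint speeds; "effort": joint torques, N m; "eef_pos": TCP position; "eef_rot": TCP orientation; "wrist_force": force on the tool from outside, world axes, zero at the start; "ft_torque": the same for the moment, N m; "opening": opening from 0.0 (shut) to 1.0 (fully open); "grip_force": force on a finger pad.
Only numpy, scipy, OpenCV 4.12 (cv2) and the standard library are available. Lean on these libraries where they do the work, as an engineer would, in place of code of your own. Each camera call takes 0.05 s, during which the arm holds its last target. There are 200 camera calls.

## Task

Move the four circuit boards from their stands on the pink mat into the test rack, keeping them in job order: the leftmost board of the row, as seen from the robot, goes into the bay next to the orange block, the next one along the row into the next bay, and so on, so that the rightmost board ends in the bay farthest from the orange block. Stand each board upright and fully down in its bay, one board to a bay, let go of it, and never tip a board over.

Things in the scene. Friction and masses are not known exactly. Their poses are not given: they have to be found in the camera images.
- board_red: Loose upright circuit board, about 150 g: red foot 60 x 24 x 12 mm, thin green board above, red grip bar on top, 60 mm long, 14 mm thick, 55 to 75 mm above the underside: pinch it across the 14 mm from above. Starts in its stand. Origin: centre of underside; z up, x along the length, y across the thickness. Both ways round are alike and right.
- board_blue: Loose upright circuit board, about 150 g: blue foot 60 x 24 x 12 mm, thin green board above, blue grip bar on top, 60 mm long, 14 mm thick, 55 to 75 mm above the underside: pinch it across the 14 mm from above. Starts in its stand. Origin: centre of underside; z up, x along the length, y across the thickness. Both ways round are alike and right.
- board_yellow: Loose upright circuit board, about 150 g: yellow foot 60 x 24 x 12 mm, thin green board above, yellow grip bar on top, 60 mm long, 14 mm thick, 55 to 75 mm above the underside: pinch it across the 14 mm from above. Starts in its stand. Origin: centre of underside; z up, x along the length, y across the thickness. Both ways round are alike and right.
- board_white: Loose upright circuit board, about 150 g: white foot 60 x 24 x 12 mm, thin green board above, white grip bar on top, 60 mm long, 14 mm thick, 55 to 75 mm above the underside: pinch it across the 14 mm from above. Starts in its stand. Origin: centre of underside; z up, x along the length, y across the thickness. Both ways round are alike and right.
- stand_red: Fixed black stand, 88 x 48 mm, red tag at its robot-side end; the red board starts in it. Floor 5 mm above its origin, rim 7 mm higher round a 76 x 36 mm recess. Origin: centre of underside; x along the length, y along the row to the robot's left (yaw within 15 degrees), z up. The four stands form one row on a pink mat, 60 mm apart, colours in any order.
- stand_blue: Fixed black stand, 88 x 48 mm, blue tag at its robot-side end; the blue board starts in it. Floor 5 mm above its origin, rim 7 mm higher round a 76 x 36 mm recess. Origin: centre of underside; x along the length, y along the row to the robot's left (yaw within 15 degrees), z up. The four stands form one row on a pink mat, 60 mm apart, colours in any order.
- stand_yellow: Fixed black stand, 88 x 48 mm, yellow tag at its robot-side end; the yellow board starts in it. Floor 5 mm above its origin, rim 7 mm higher round a 76 x 36 mm recess. Origin: centre of underside; x along the length, y along the row to the robot's left (yaw within 15 degrees), z up. The four stands form one row on a pink mat, 60 mm apart, colours in any order.
- stand_white: Fixed black stand, 88 x 48 mm, white tag at its robot-side end; the white board starts in it. Floor 5 mm above its origin, rim 7 mm higher round a 76 x 36 mm recess. Origin: centre of underside; x along the length, y along the row to the robot's left (yaw within 15 degrees), z up. The four stands form one row on a pink mat, 60 mm apart, colours in any order.
- test_rack: Fixed grey rack, 112 x 300 mm. Four bays, 80 (x) by 40 mm (y), centred at x = 0, y = -90, -30, 30, 90 mm in its frame; floors 10 mm above its origin, ribs 12 mm higher; boards stand with their length along its x. Origin: centre of underside; y along the bays, to the robot's left (yaw within 15 degrees), z up. End blocks, 30 mm high: one orange, one grey.
- orange_block: Fixed orange block, 80 x 20 x 30 mm, on one end of the test rack, at x = 0, y = +135 or -135 mm in the rack's frame; the nearest bay's centre is 45 mm from it. Origin: centre of its underside, 10 mm above the rack's underside.
Mind the look-alikes: they are no part of the job. What is shaped like the stand_blue but green is not meant.

How it is judged (in metres and radians):
At the end, for the whole second after the job is handed in: By starting row from left to right, the boards stand 45, 105, 165, 225 mm (each within 13) from the orange block, within 15 mm of the rack's centre line, undersides 5 to 14 mm above the rack's underside (on the bay floor), upright within 7 degrees, released and at rest (((y of each of stand_blue, stand_yellow, stand_white in the frame of stand_red below 0 m and horizontal distance between board_red and orange_block between 0.032 and 0.058 m) or (y of stand_blue in the frame of stand_red above 0 m and y of each of stand_yellow, stand_white in the frame of stand_red below 0 m and horizontal distance between board_red and orange_block between 0.092 and 0.118 m) or (y of each of stand_blue, stand_white in the frame of stand_red below 0 m and y of stand_yellow in the frame of stand_red above 0 m and horizontal distance between board_red and orange_block between 0.092 and 0.118 m) or (y of each of stand_blue, stand_yellow in the frame of stand_red above 0 m and y of stand_white in the frame of stand_red below 0 m and horizontal distance between board_red and orange_block between 0.152 and 0.178 m) or (y of each of stand_blue, stand_yellow in the frame of stand_red below 0 m and y of stand_white in the frame of stand_red above 0 m and horizontal distance between board_red and orange_block between 0.092 and 0.118 m) or (y of each of stand_blue, stand_white in the frame of stand_red above 0 m and y of stand_yellow in the frame of stand_red below 0 m and horizontal distance between board_red and orange_block between 0.152 and 0.178 m) or (y of stand_blue in the frame of stand_red below 0 m and y of each of stand_yellow, stand_white in the frame of stand_red above 0 m and horizontal distance between board_red and orange_block between 0.152 and 0.178 m) or (y of each of stand_blue, stand_yellow, stand_white in the frame of stand_red above 0 m and horizontal distance between board_red and orange_block between 0.212 and 0.238 m)) and x of board_red in the frame of test_rack between -0.015 and 0.015 m and z of board_red in the frame of test_rack between 0.005 and 0.014 m and angle between each of board_red, board_blue, board_yellow, board_white's own z axis and vertical below 0.12 rad and linear speed of each of board_red, board_blue, board_yellow, board_white below 0.02 m/s and angular speed of each of board_red, board_blue, board_yellow, board_white below 0.2 rad/s and ((y of each of stand_red, stand_yellow, stand_white in the frame of stand_blue below 0 m and horizontal distance between board_blue and orange_block between 0.032 and 0.058 m) or (y of stand_red in the frame of stand_blue above 0 m and y of each of stand_yellow, stand_white in the frame of stand_blue below 0 m and horizontal distance between board_blue and orange_block between 0.092 and 0.118 m) or (y of each of stand_red, stand_white in the frame of stand_blue below 0 m and y of stand_yellow in the frame of stand_blue above 0 m and horizontal distance between board_blue and orange_block between 0.092 and 0.118 m) or (y of each of stand_red, stand_yellow in the frame of stand_blue above 0 m and y of stand_white in the frame of stand_blue below 0 m and horizontal distance between board_blue and orange_block between 0.152 and 0.178 m) or (y of each of stand_red, stand_yellow in the frame of stand_blue below 0 m and y of stand_white in the frame of stand_blue above 0 m and horizontal distance between board_blue and orange_block between 0.092 and 0.118 m) or (y of each of stand_red, stand_white in the frame of stand_blue above 0 m and y of stand_yellow in the frame of stand_blue below 0 m and horizontal distance between board_blue and orange_block between 0.152 and 0.178 m) or (y of stand_red in the frame of stand_blue below 0 m and y of each of stand_yellow, stand_white in the frame of stand_blue above 0 m and horizontal distance between board_blue and orange_block between 0.152 and 0.178 m) or (y of each of stand_red, stand_yellow, stand_white in the frame of stand_blue above 0 m and horizontal distance between board_blue and orange_block between 0.212 and 0.238 m)) and x of board_blue in the frame of test_rack between -0.015 and 0.015 m and z of board_blue in the frame of test_rack between 0.005 and 0.014 m and ((y of each of stand_red, stand_blue, stand_white in the frame of stand_yellow below 0 m and horizontal distance between board_yellow and orange_block between 0.032 and 0.058 m) or (y of stand_red in the frame of stand_yellow above 0 m and y of each of stand_blue, stand_white in the frame of stand_yellow below 0 m and horizontal distance between board_yellow and orange_block between 0.092 and 0.118 m) or (y of each of stand_red, stand_white in the frame of stand_yellow below 0 m and y of stand_blue in the frame of stand_yellow above 0 m and horizontal distance between board_yellow and orange_block between 0.092 and 0.118 m) or (y of each of stand_red, stand_blue in the frame of stand_yellow above 0 m and y of stand_white in the frame of stand_yellow below 0 m and horizontal distance between board_yellow and orange_block between 0.152 and 0.178 m) or (y of each of stand_red, stand_blue in the frame of stand_yellow below 0 m and y of stand_white in the frame of stand_yellow above 0 m and horizontal distance between board_yellow and orange_block between 0.092 and 0.118 m) or (y of each of stand_red, stand_white in the frame of stand_yellow above 0 m and y of stand_blue in the frame of stand_yellow below 0 m and horizontal distance between board_yellow and orange_block between 0.152 and 0.178 m) or (y of stand_red in the frame of stand_yellow below 0 m and y of each of stand_blue, stand_white in the frame of stand_yellow above 0 m and horizontal distance between board_yellow and orange_block between 0.152 and 0.178 m) or (y of each of stand_red, stand_blue, stand_white in the frame of stand_yellow above 0 m and horizontal distance between board_yellow and orange_block between 0.212 and 0.238 m)) and x of board_yellow in the frame of test_rack between -0.015 and 0.015 m and z of board_yellow in the frame of test_rack between 0.005 and 0.014 m and ((y of each of stand_red, stand_blue, stand_yellow in the frame of stand_white below 0 m and horizontal distance between board_white and orange_block between 0.032 and 0.058 m) or (y of stand_red in the frame of stand_white above 0 m and y of each of stand_blue, stand_yellow in the frame of stand_white below 0 m and horizontal distance between board_white and orange_block between 0.092 and 0.118 m) or (y of each of stand_red, stand_yellow in the frame of stand_white below 0 m and y of stand_blue in the frame of stand_white above 0 m and horizontal distance between board_white and orange_block between 0.092 and 0.118 m) or (y of each of stand_red, stand_blue in the frame of stand_white above 0 m and y of stand_yellow in the frame of stand_white below 0 m and horizontal distance between board_white and orange_block between 0.152 and 0.178 m) or (y of each of stand_red, stand_blue in the frame of stand_white below 0 m and y of stand_yellow in the frame of stand_white above 0 m and horizontal distance between board_white and orange_block between 0.092 and 0.118 m) or (y of each of stand_red, stand_yellow in the frame of stand_white above 0 m and y of stand_blue in the frame of stand_white below 0 m and horizontal distance between board_white and orange_block between 0.152 and 0.178 m) or (y of stand_red in the frame of stand_white below 0 m and y of each of stand_blue, stand_yellow in the frame of stand_white above 0 m and horizontal distance between board_white and orange_block between 0.152 and 0.178 m) or (y of each of stand_red, stand_blue, stand_yellow in the frame of stand_white above 0 m and horizontal distance between board_white and orange_block between 0.212 and 0.238 m)) and x of board_white in the frame of test_rack between -0.015 and 0.015 m and z of board_white in the frame of test_rack between 0.005 and 0.014 m); the robot touches nothing.
It fails at once if the red board is tipped over (beyond 60 degrees) (angle between board_red's own z axis and vertical above 1.05 rad).
It fails at once if the blue board is tipped over (beyond 60 degrees) (angle between board_blue's own z axis and vertical above 1.05 rad).
It fails at once if the yellow board is tipped over (beyond 60 degrees) (angle between board_yellow's own z axis and vertical above 1.05 rad).
It fails at once if the white board is tipped over (beyond 60 degrees) (angle between board_white's own z axis and vertical above 1.05 rad).
It also fails if it takes over 112 s, if anything falls off the work surface, if the arm or the gripper's body presses on something with over 40 N, if the wrist force passes 120 N, or if a joint passes its speed limit or range.

## Working session

There is one attempt and no reset: what is moved stays moved. The work goes in short steps, Python scripts to look and compute and a tool call to move; the robot and the scene stay as the last step left them, time stands still between calls to the robot, and variables do not carry over. Pictures are saved under pics/ and viewed, at most 14 in all, crops included, and the job is handed in when it is done.

Besides the shell and the picture viewer there is one more tool, called after "Call:" by a JSON object that holds its "op" and its "data". carry_out: Moves the arm, as the interface text tells. Its arguments: {"type":"object","properties":{"steps":{"type":"array"},"fingers":{"type":"number"},"force":{"type":"number"}},"required":["steps"]}

```bash
mkdir -p pics; python3 - <<'E'
from plant import robot
import cv2,numpy as np
s=robot.get_state();print(s)
for n in["scene","side"]:
    d=robot.get_image(n);cv2.imwrite(f"pics/{n}0.png",d["frame"][:,:,::-1]);np.savez(f"{n}0.npz",**d);print(n,d["intrinsics"],d["rvec"],d["tvec"])
E
```

```text
{'t': 0.0, 'qpos': array([-1.14899402e+00,  4.23838437e-01,  1.63069495e+00, -3.39114051e-06,
        1.08859594e+00, -1.89666932e-02]), 'joint_velocities': array([ 0.0011466 , -0.00030695,  0.00164566,  0.00096132, -0.00079431,
        0.00072467]), 'effort': array([-1.03496193e-03, -5.57395077e+01, -2.81740540e+01, -1.07888177e-04,
        7.31435692e-03, -5.41435909e-06]), 'eef_pos': array([ 266.47081529, -564.76091735,  241.54523015]), 'eef_rot': array([-3.06413924e+00, -6.86440754e-01,  4.87291177e-04]), 'wrist_force': array([ 0.17277477, -0.0071627 , -0.56860271]), 'ft_torque': array([0.05027082, 0.0506743 , 0.04941678]), 'grip_force': 0.0, 'opening': 1.0004120076487657}
scene [[366.18969108   0.         313.61706851]
 [  0.         366.18969108 207.37125177]
 [  0.           0.           1.        ]] [ 0.93973959  2.33152446 -1.26321413] [ 357.54327012 -144.05301031 1192.52549168]
side [[501.49004436   0.         316.69507026]
 [  0.         501.49004436 199.92504085]
 [  0.           0.           1.        ]] [ 0.08431677 -2.72345698  1.48444825] [ 464.47873754   33.9453482  1239.9395612 ]
```

View pics/scene0.png

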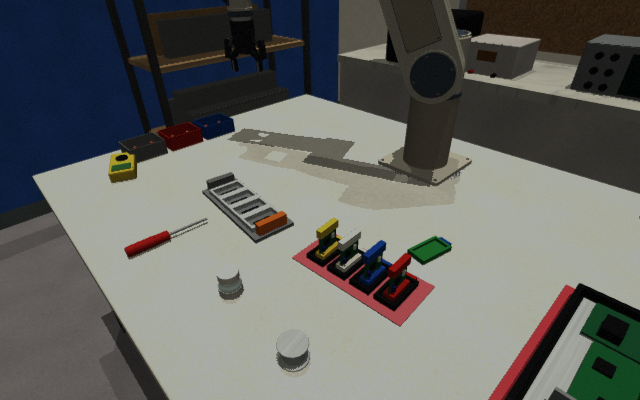

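View pics/side0.png

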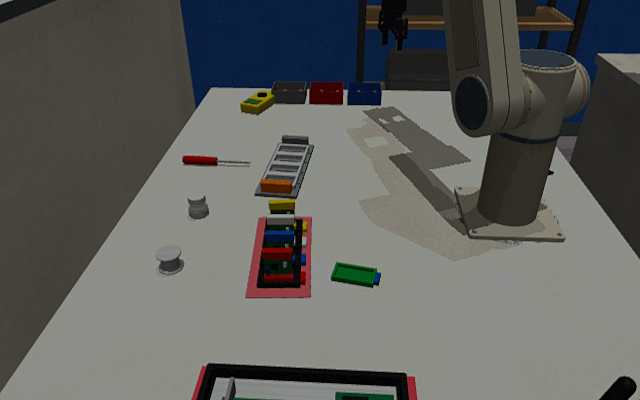

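The row from left to right in the robot's frame looks like red, blue, white, yellow, with the red bar at scene pixel (400,265) and yellow at (328,228). The orange block at scene pixel (270,223) is on the rack end nearest the row. I'll get rough positions first, then look through the wrist camera.

```bash
cat > h.py <<'E'
import cv2,numpy as np
from scipy.spatial.transform import Rotation as R
def ray(K,Rwc,c,px,z):
    d=Rwc@np.linalg.solve(K,[px[0],px[1],1.]); return c+d*(z-c[2])/d[2]
def fixed(d):
    Rm=cv2.Rodrigues(np.array(d["rvec"]))[0]; return np.array(d["intrinsics"]),Rm.T,-Rm.T@np.array(d["tvec"])
def wrist(d,s):
    M=np.array(d["mount"]);Rt=R.from_rotvec(s["eef_rot"]).as_matrix()
    return np.array(d["intrinsics"]),Rt@M[:3,:3],Rt@M[:3,3]+s["eef_pos"]
E
python3 - <<'E'
from h import *
from plant import robot
d=np.load("scene0.npz");C=fixed(d)
for n,p,z in[("red",(400,262),80),("blue",(375,249),80),("white",(350,237),80),("yellow",(328,224),80),("orange",(270,219),40),("rackgrey",(219,179),40),("m1",(293,258),1),("m2",(401,320),1),("m3",(433,287),1)]:
    print(n,ray(*C,p,z).round())
M=robot.get_image("wrist");print(np.array(M["mount"]).round(3),M["intrinsics"])
s=robot.get_state();print(R.from_rotvec(s["eef_rot"]).as_matrix().round(3))
E
```

```text
red [523. 274.  80.]
blue [526. 218.  80.]
white [533. 158.  80.]
yellow [533.  94.  80.]
orange [579. -58.  40.]
rackgrey [ 561. -322.   40.]
m1 [603.  53.   1.]
m2 [573. 323.   1.]
m3 [459. 319.   1.]
[[   0.      -0.96    -0.281   72.771]
 [   1.       0.       0.      -0.611]
 [  -0.      -0.281    0.96  -131.479]
 [   0.       0.       0.       1.   ]] [[289.28802138   0.         321.53854766]
 [  0.         289.28802138 204.70490906]
 [  0.           0.           1.        ]]
[[ 0.904  0.427 -0.001]
 [ 0.427 -0.904  0.001]
 [-0.    -0.001 -1.   ]]
```

Call:
{"op": "carry_out", "data": {"steps": [{"travel": [0, 0, 0], "turn": 0.79}, {"travel": [0, 0, 0], "turn": 0.79}, {"travel": [0, 0, 0], "turn": 0.79}, {"travel": [0, 0, 0], "turn": 0.79}, {"travel": [0.55, -0.8, 0], "turn": 0}, {"travel": [0.55, -0.8, 0], "turn": 0}, {"travel": [0.55, -0.8, 0], "turn": 0}, {"travel": [0.55, -0.8, 0], "turn": 0}, {"travel": [0.55, -0.8, 0], "turn": 0}, {"travel": [0, 0, 0], "turn": 0}], "fingers": 0.45}}

```text
t: 1.4
eef_pos: [433.4, -322.2, 242.2]
eef_rot: [-3.141, -0.007, 0.0]
wrist_force: [-0.1, -0.6, -0.3]
opening: 0.448
grip_force: 0.0
```

```bash
cat >> h.py <<'E'
def look(robot,name):
    robot.get_image("wrist"); s=robot.get_state(); d=robot.get_image("wrist")
    cv2.imwrite(f"pics/{name}.png",d["frame"][:,:,::-1]); np.savez(f"{name}.npz",**d,eef_pos=s["eef_pos"],eef_rot=s["eef_rot"])
    print(s["t"],s["eef_pos"].round(1),R.from_rotvec(s["eef_rot"]).as_matrix().round(3).tolist(),s["opening"])
    return d["frame"],wrist(d,s)
E
python3 -c "
from h import *
from plant import robot
look(robot,'w1')"
```

```text
1.45 [ 432.6 -323.8  242.2] [[1.0, 0.003, -0.0], [0.003, -1.0, 0.0], [-0.0, -0.0, -1.0]] 0.4478072195165208
```

View pics/w1.png

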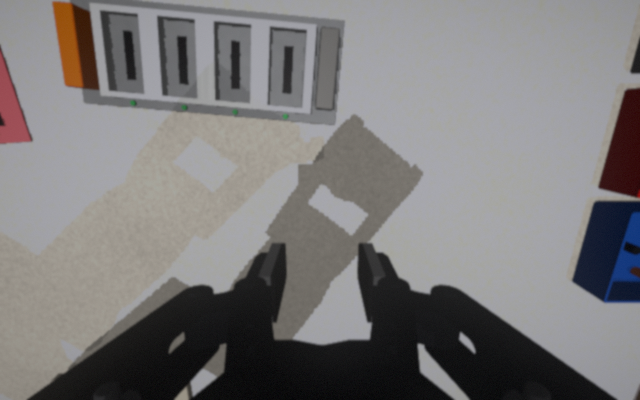

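The wrist view shows the rack with the orange block at left, centred near pixel (75,45) and on the robot's left. Dark slots mark the bay centres at (129,55), (182,60), (235,64) and (287,69).

```bash
cat > rack.py <<'E'
from h import *
def rack(f,C,box):
    x0,y0,x1,y1=box
    g=cv2.cvtColor(f,cv2.COLOR_RGB2GRAY); m=np.zeros_like(g); m[y0:y1,x0:x1]=(g[y0:y1,x0:x1]<60)
    P=[]
    for c in cv2.findContours(m,cv2.RETR_EXTERNAL,cv2.CHAIN_APPROX_NONE)[0]:
        if cv2.contourArea(c)<100: continue
        r=cv2.minAreaRect(c); w=ray(*C,r[0],10); print(np.round(r[0]),np.round(r[1]),w.round(1)); P.append(w)
    return P
E
python3 -c "
from rack import *
d=np.load('w1.npz');C=wrist(d,d)
P=rack(d['frame'],C,(105,10,310,105))
for p in [(344,20),(336,124),(85,102)]: print(p,ray(*C,p,10).round(1),ray(*C,p,0).round(1))
for p in [(54,2),(62,86)]: print('o',p,ray(*C,p,40).round(1))
"
```

```text
[288.  70.] [45.  7.] [ 560.7 -283.    10. ]
[235.  64.] [ 8. 46.] [ 566.2 -223.    10. ]
[182.  60.] [46.  8.] [ 570.2 -163.2   10. ]
[129.  55.] [48.  8.] [ 575.6 -103.5   10. ]
[162.  49.] [62.  4.] [ 581.4 -141.7   10. ]
[108.  50.] [76.  6.] [580.2 -80.6  10. ]
(344, 20) [ 611.  -346.8   10. ] [ 613.9 -347.5    0. ]
(336, 124) [ 500.4 -339.9   10. ] [ 500.3 -340.4    0. ]
(85, 102) [524.4 -41.6  10. ] [525.  -33.9   0. ]
o (54, 2) [616.9 -55.2  40. ]
o (62, 86) [539.  -43.8  40. ]
```

Call:
{"op": "carry_out", "data": {"steps": [{"travel": [0.15, -0.95, 0], "turn": 0}, {"travel": [0.15, -0.95, 0], "turn": 0}, {"travel": [0.15, -0.95, 0], "turn": 0}, {"travel": [0.15, -0.95, 0], "turn": 0}, {"travel": [0.15, -0.95, 0], "turn": 0}, {"travel": [0.15, -0.95, 0], "turn": 0}, {"travel": [0.15, -0.95, 0], "turn": 0}, {"travel": [0.15, -0.95, 0], "turn": 0}, {"travel": [0.15, -0.95, 0], "turn": 0}, {"travel": [0, 0, 0], "turn": 0}]}}

```text
t: 2.75
eef_pos: [514.1, 189.6, 242.2]
eef_rot: [-3.141, -0.003, -0.001]
wrist_force: [0.0, -0.6, -1.1]
opening: 0.45
grip_force: 0.0
```

```bash
python3 -c "
from h import *
from plant import robot
look(robot,'w2')"
```

```text
2.8 [513.5 187.8 242. ] [[1.0, 0.001, -0.0], [0.001, -1.0, -0.0], [-0.0, 0.0, -1.0]] 0.44942178691316703
```

View pics/w2.png

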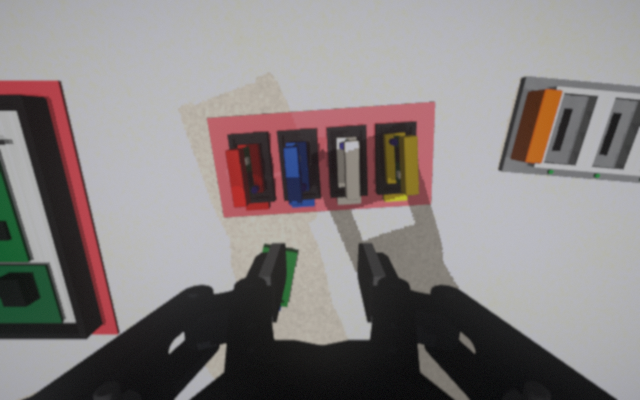

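The boards run from left to right as red, blue, white, yellow. Their bars are near pixels (238,177), (291,173), (348,170) and (410,165), and the order is confirmed. I'll zoom in on the bars.

```bash
python3 -c "
from h import *
d=np.load('w2.npz');f=d['frame'][95:225,200:445]
cv2.imwrite('pics/w2c.png',cv2.resize(f,None,fx=3.2,fy=3.2,interpolation=cv2.INTER_CUBIC)[:,:,::-1])
C=wrist(d,d);P=rk=__import__('rack').rack(d['frame'],C,(545,85,635,175))
"
```

```text
[610. 133.] [ 7. 43.] [ 570.6 -163.1   10. ]
[562. 129.] [ 7. 43.] [ 575.6 -103.3   10. ]
```

View pics/w2c.png

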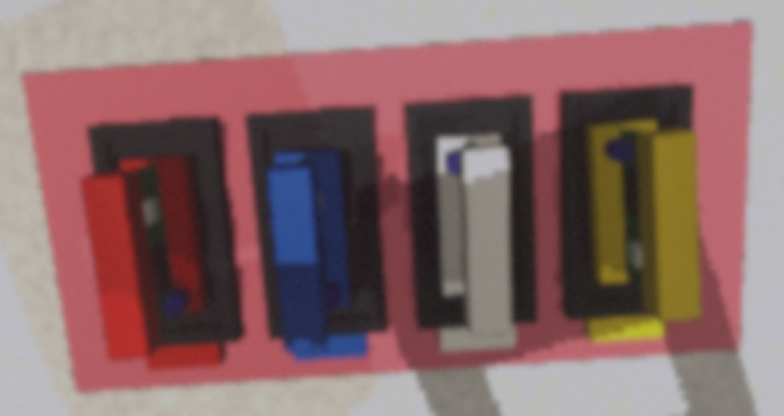

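Reading the top-face corners of the bars from the crop, and converting them to positions at z=80.

```bash
python3 -c "
from h import *
d=np.load('w2.npz');C=wrist(d,d)
for n,q in dict(red=[(83,177),(122,174),(150,352),(108,358)],blue=[(268,168),(310,165),(326,343),(285,347)],white=[(464,150),(510,148),(514,343),(468,346)],yellow=[(652,133),(695,130),(699,316),(660,319)]).items():
    w=np.array([ray(*C,(200+x/3.2,95+y/3.2),80)[:2] for x,y in q]); u=(w[0]+w[1]-w[2]-w[3])/2; v=w[0]-w[1]
    print(n,w.mean(0).round(1),'len',np.linalg.norm(u).round(1),'w',np.linalg.norm(v).round(1),'yaw',np.degrees(np.arctan2(u[1],u[0])).round(1))
"
```

```text
red [527.8 276.7] len 58.7 w 12.3 yaw 3.6
blue [531.  218.3] len 58.1 w 13.2 yaw 3.7
white [533.8 156.9] len 63.2 w 14.3 yaw 3.0
yellow [541.1  97.5] len 59.7 w 13.2 yaw 6.9
```

Call:
{"op": "carry_out", "data": {"steps": [{"travel": [0.12, -0.74, 0], "turn": 0}, {"travel": [0.12, -0.74, 0], "turn": 0}, {"travel": [0, 0, 0.9], "turn": -0.45}, {"travel": [0, 0, 0.9], "turn": 0}, {"travel": [0, 0, 0], "turn": 0}, {"travel": [0, 0, 0], "turn": 0}, {"travel": [0, 0, 0], "turn": 0}, {"travel": [0, 0, 0], "turn": 0}, {"travel": [0, 0, 0], "turn": 0}, {"travel": [0, 0, 0], "turn": 0}]}}

```text
t: 4.1
eef_pos: [527.5, 276.6, 134.7]
eef_rot: [-3.14, -0.098, -0.001]
wrist_force: [0.4, 0.1, 0.4]
opening: 0.45
grip_force: 0.0
```

```bash
python3 -c "
from h import *
from plant import robot
f,C=look(robot,'w3')
cv2.imwrite('pics/w3c.png',f[60:400,160:480][:,:,::-1].repeat(1,0))"
```

```text
4.15 [527.4 276.6 134.6] [[0.998, 0.063, 0.0], [0.063, -0.998, 0.0], [0.0, -0.0, -1.0]] 0.44897382822700593
```

View pics/w3c.png

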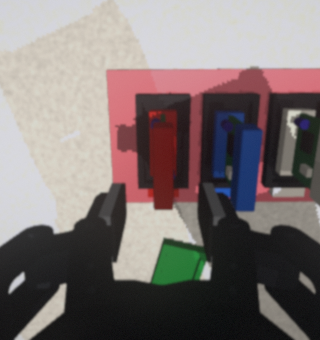

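The red bar is centred between the jaws at crop pixel (164,168), and the right finger is clear of the blue bar at (247,168). Descending.

Call:
{"op": "carry_out", "data": {"steps": [{"travel": [0, 0, 0.5], "turn": 0}, {"travel": [0, 0, 0.4], "turn": 0}, {"travel": [0, 0, 0.31], "turn": 0}, {"travel": [0, 0, 0], "turn": 0}, {"travel": [0, 0, 0], "turn": 0}, {"travel": [0, 0, 0], "turn": 0}, {"travel": [0, 0, 0], "turn": 0}, {"travel": [0, 0, 0], "turn": 0}, {"travel": [0, 0, 0], "turn": 0}, {"travel": [0, 0, 0], "turn": 0}]}}

```text
t: 5.45
eef_pos: [527.4, 276.5, 61.8]
eef_rot: [-3.14, -0.098, -0.0]
wrist_force: [-0.0, 0.4, -0.5]
opening: 0.453
grip_force: 0.0
```

Call:
{"op": "carry_out", "data": {"steps": [{"travel": [0, 0, 0], "turn": 0}, {"travel": [0, 0, 0], "turn": 0}, {"travel": [0, 0, 0], "turn": 0}, {"travel": [0, 0, 0], "turn": 0}, {"travel": [0, 0, 0], "turn": 0}, {"travel": [0, 0, 0], "turn": 0}, {"travel": [0, 0, 0], "turn": 0}, {"travel": [0, 0, -0.2], "turn": 0}, {"travel": [0, 0, -0.8], "turn": 0}, {"travel": [0, 0, -1], "turn": 0}], "fingers": 0, "force": 50}}

```text
t: 6.7
eef_pos: [526.4, 276.1, 182.3]
eef_rot: [3.139, 0.098, -0.004]
wrist_force: [0.2, 0.5, -1.4]
opening: 0.158
grip_force: 48.9
```

Call:
{"op": "carry_out", "data": {"steps": [{"travel": [0, 0, 0], "turn": 0.52}, {"travel": [0, 0, 0], "turn": 0.52}, {"travel": [0.19, 0.89, 0], "turn": 0}, {"travel": [0.19, 0.89, 0], "turn": 0}, {"travel": [0.19, 0.89, 0], "turn": 0}, {"travel": [0.19, 0.89, 0], "turn": 0}, {"travel": [0.19, 0.89, 0], "turn": 0}, {"travel": [0.19, 0.89, 0], "turn": 0}, {"travel": [0.19, 0.89, 0], "turn": 0}, {"travel": [0, 0, 0], "turn": 0}]}}

```text
t: 7.95
eef_pos: [576.5, -106.0, 182.4]
eef_rot: [3.138, -0.137, 0.002]
wrist_force: [-0.0, 0.3, -1.0]
opening: 0.157
grip_force: 49.5
```

```bash
cat > go.py <<'E'
import sys
from h import *
from plant import robot
# python go.py x y [name]: shift in tool units to reach world x,y
def go(x,y,name):
    f,C=look(robot,name); s=robot.get_state(); Rt=R.from_rotvec(s["eef_rot"]).as_matrix()
    print("yaw",np.degrees(np.arctan2(Rt[1,0],Rt[0,0])).round(2),"units",(Rt.T@(np.array([x,y,s["eef_pos"][2]])-s["eef_pos"])/60).round(3),"F",s["wrist_force"].round(1)); return f,C
if __name__=="__main__": go(float(sys.argv[1]),float(sys.argv[2]),sys.argv[3])
E
python3 go.py 575.6 -103.4 w4
```

```text
8.0 [ 576.  -104.1  182.2] [[0.996, -0.086, 0.0], [-0.086, -0.996, 0.0], [0.0, -0.0, -1.0]] 0.15218422899159034
yaw -4.84 units [-0.002  0.01  -0.   ] F [-0.1  0.3 -2.6]
```

View pics/w4.png

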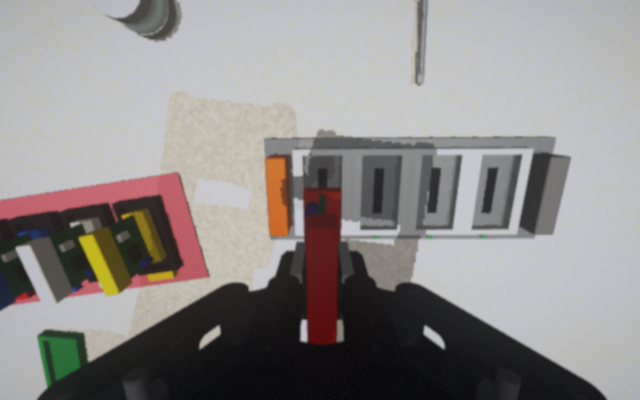

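The red board is held upright over the first bay, with the bar spanning image rows 188 to about 320 at column 322. I'll check the bar's offset along its length and re-measure the rack slots from here.

```bash
python3 -c "
from h import *
from rack import rack
d=np.load('w4.npz');C=wrist(d,d);Rt=R.from_rotvec(d['eef_rot']).as_matrix()
for p in [(323,188),(322,213),(322,320),(322,345)]:
  print(p,(Rt.T@(ray(*C,p,d['eef_pos'][2]+18)-d['eef_pos'])).round(1))
rack(d['frame'],C,(350,145,525,235))
cv2.imwrite('pics/w4c.png',cv2.resize(d['frame'][170:360,250:400],None,fx=3,fy=3)[:,:,::-1])
"
```

```text
(323, 188) [ 46.1  -0.6 -18. ]
(322, 213) [ 35.5  -1.  -18. ]
(322, 320) [-16.5  -1.  -18. ]
(322, 345) [-30.6  -1.  -18. ]
[489. 190.] [ 8. 44.] [ 560.7 -282.8   10. ]
[433. 190.] [ 8. 43.] [ 565.8 -222.7   10. ]
[378. 190.] [ 9. 43.] [ 570.4 -163.2   10. ]
```

View pics/w4c.png

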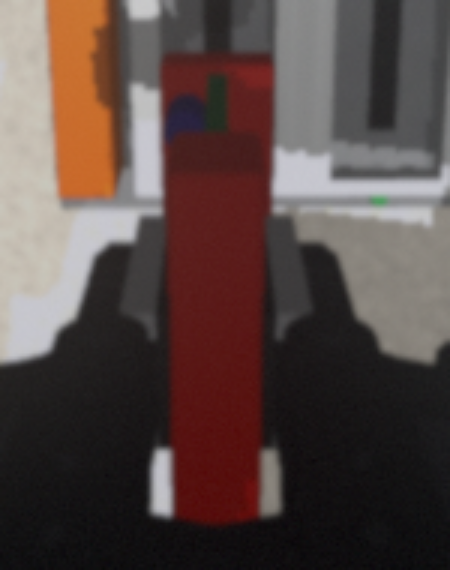

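The bar is centred lengthwise on the TCP to about 0.5 mm, and the slots give the same positions again. Lowering.

Call:
{"op": "carry_out", "data": {"steps": [{"travel": [0, 0, 0.6], "turn": 0}, {"travel": [0, 0, 0.6], "turn": 0}, {"travel": [0, 0, 0.35], "turn": 0}, {"travel": [0, 0, 0.2], "turn": 0}, {"travel": [0, 0, 0.1], "turn": 0}, {"travel": [0, 0, 0.05], "turn": 0}, {"travel": [0, 0, 0], "turn": 0}, {"travel": [0, 0, 0], "turn": 0}, {"travel": [0, 0, 0], "turn": 0}, {"travel": [0, 0, 0], "turn": 0}]}}

```text
t: 9.3
eef_pos: [576.2, -102.8, 68.0]
eef_rot: [3.139, -0.13, 0.001]
wrist_force: [-0.5, -0.1, -1.6]
opening: 0.15
grip_force: 49.4
```

Call:
{"op": "carry_out", "data": {"steps": [{"travel": [0, 0, 0.01], "turn": 0}, {"travel": [0, 0, 0.01], "turn": 0}, {"travel": [0, 0, 0], "turn": 0}, {"travel": [0, 0, 0], "turn": 0}, {"travel": [0, 0, 0], "turn": 0}, {"travel": [0, 0, 0], "turn": 0}, {"travel": [0, 0, 0], "turn": 0}, {"travel": [0, 0, 0], "turn": 0}, {"travel": [0, 0, 0], "turn": 0}, {"travel": [0, 0, 0], "turn": 0}]}}

```text
t: 10.55
eef_pos: [576.0, -102.7, 66.5]
eef_rot: [-3.139, 0.13, 0.0]
wrist_force: [-0.2, 1.0, -2.7]
opening: 0.155
grip_force: 49.4
```

Call:
{"op": "carry_out", "data": {"steps": [{"travel": [0, 0, 0], "turn": 0}, {"travel": [0, 0, 0], "turn": 0}, {"travel": [0, 0, 0], "turn": 0}, {"travel": [0, 0, 0], "turn": 0}, {"travel": [0, 0, 0], "turn": 0}, {"travel": [0, 0, -0.2], "turn": 0}, {"travel": [0, 0, -0.7], "turn": 0}, {"travel": [0, 0, -1], "turn": 0}, {"travel": [0, 0, 0], "turn": 0}, {"travel": [0, 0, 0], "turn": 0}], "fingers": 0.45}}

```text
t: 11.8
eef_pos: [575.9, -102.6, 181.0]
eef_rot: [3.139, -0.13, 0.001]
wrist_force: [-0.0, -0.2, -0.2]
opening: 0.45
grip_force: 0.0
```

```bash
python3 go.py 531 218.3 w5
```

```text
11.85 [ 575.3 -102.5  180. ] [[0.997, -0.083, -0.001], [-0.083, -0.997, 0.0], [-0.001, -0.0, -1.0]] 0.4478645010722124
yaw -4.74 units [-1.174e+00 -5.267e+00  4.000e-03] F [ 0.7  0.4 -0.3]
```

View pics/w5.png

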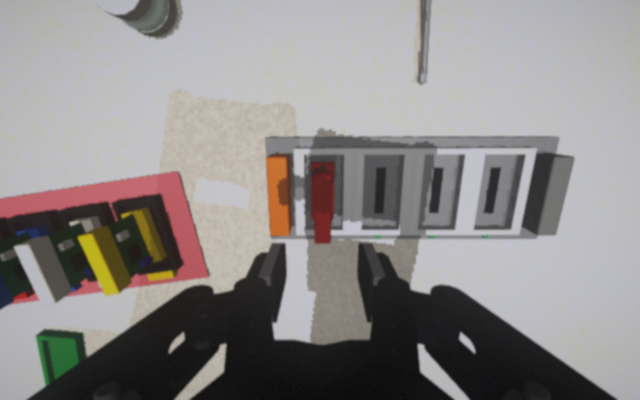

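Red stands in the bay next to the orange block at pixel (322,200). Next is blue.

Call:
{"op": "carry_out", "data": {"steps": [{"travel": [-0.196, -0.878, 0], "turn": 0}, {"travel": [-0.196, -0.878, 0], "turn": 0}, {"travel": [-0.196, -0.878, 0], "turn": 0}, {"travel": [-0.196, -0.878, 0], "turn": 0}, {"travel": [-0.196, -0.878, 0], "turn": 0}, {"travel": [-0.196, -0.878, 0], "turn": 0}, {"travel": [0, 0, 0], "turn": -0.53}, {"travel": [0, 0, 0.5], "turn": -0.53}, {"travel": [0, 0, 0.4], "turn": 0}, {"travel": [0, 0, 0], "turn": 0}]}}

```text
t: 13.15
eef_pos: [529.7, 217.4, 123.6]
eef_rot: [3.138, 0.102, -0.01]
wrist_force: [-0.5, -0.2, 0.4]
opening: 0.45
grip_force: 0.0
```

```bash
python3 go.py 531 218.3 w6; python3 -c "
import cv2;f=cv2.imread('pics/w6.png');cv2.imwrite('pics/w6c.png',f[60:330,170:490])"
```

```text
13.2 [530.7 217.7 124.9] [[0.998, 0.065, -0.004], [0.065, -0.998, -0.001], [-0.004, 0.001, -1.0]] 0.4475648969838727
yaw 3.73 units [-0.009 -0.005  0.   ] F [ 0.   0.1 -0. ]
```

View pics/w6c.png

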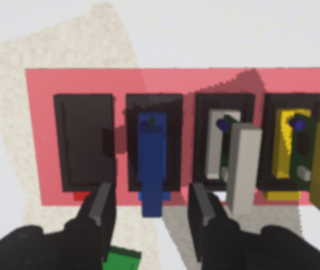

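Blue is centred between the jaws at crop pixel (151,170). Descending from z=125 to 62, which is 1.05 units, then closing and lifting.

Call:
{"op": "carry_out", "data": {"steps": [{"travel": [0, 0, 0.45], "turn": 0}, {"travel": [0, 0, 0.35], "turn": 0}, {"travel": [0, 0, 0.25], "turn": 0}, {"travel": [0, 0, 0], "turn": 0}, {"travel": [0, 0, 0], "turn": 0}, {"travel": [0, 0, 0], "turn": 0}, {"travel": [0, 0, 0], "turn": 0}, {"travel": [0, 0, 0], "turn": 0}, {"travel": [0, 0, 0], "turn": 0}, {"travel": [0, 0, 0], "turn": 0}]}}

```text
t: 14.5
eef_pos: [531.8, 218.2, 63.5]
eef_rot: [3.14, 0.102, -0.0]
wrist_force: [0.4, 0.4, -0.2]
opening: 0.448
grip_force: 0.0
```

Call:
{"op": "carry_out", "data": {"steps": [{"travel": [0, 0, 0], "turn": 0}, {"travel": [0, 0, 0], "turn": 0}, {"travel": [0, 0, 0], "turn": 0}, {"travel": [0, 0, 0], "turn": 0}, {"travel": [0, 0, 0], "turn": 0}, {"travel": [0, 0, -0.2], "turn": 0}, {"travel": [0, 0, -0.8], "turn": 0}, {"travel": [0, 0, -1], "turn": 0}, {"travel": [0, 0, 0], "turn": 0.53}, {"travel": [0, 0, 0], "turn": 0.53}], "fingers": 0}}

```text
t: 15.75
eef_pos: [532.2, 218.4, 185.4]
eef_rot: [-3.138, 0.134, -0.003]
wrist_force: [-0.4, -1.1, -2.2]
opening: 0.158
grip_force: 48.9
```

```bash
python3 go.py 570.5 -163.2 w7
```

```text
15.8 [531.9 218.3 184.8] [[0.996, -0.088, 0.001], [-0.088, -0.996, 0.001], [0.001, -0.001, -1.0]] 0.15544287128035958
yaw -4.77 units [ 1.172e+00  6.281e+00 -2.000e-03] F [ 0.1 -0.5 -1.8]
```

Call:
{"op": "carry_out", "data": {"steps": [{"travel": [0.167, 0.897, 0], "turn": 0}, {"travel": [0.167, 0.897, 0], "turn": 0}, {"travel": [0.167, 0.897, 0], "turn": 0}, {"travel": [0.167, 0.897, 0], "turn": 0}, {"travel": [0.167, 0.897, 0], "turn": 0}, {"travel": [0.167, 0.897, 0], "turn": 0}, {"travel": [0.167, 0.897, 0], "turn": 0}, {"travel": [0, 0, 0], "turn": 0}, {"travel": [0, 0, 0], "turn": 0}, {"travel": [0, 0, 0], "turn": 0}]}}

```text
t: 17.1
eef_pos: [570.4, -161.8, 183.5]
eef_rot: [-3.139, 0.127, 0.001]
wrist_force: [-0.2, -0.1, -1.3]
opening: 0.155
grip_force: 49.2
```

```bash
python3 go.py 570.5 -163.2 w8
```

```text
17.15 [ 570.5 -161.7  183.5] [[0.997, -0.081, -0.0], [-0.081, -0.997, 0.0], [-0.001, -0.0, -1.0]] 0.15409384027759088
yaw -4.63 units [ 0.001  0.024 -0.   ] F [-0.7  0.1 -0.4]
```

Call:
{"op": "carry_out", "data": {"steps": [{"travel": [0, 0.024, 0.6], "turn": 0}, {"travel": [0, 0, 0.6], "turn": 0}, {"travel": [0, 0, 0.35], "turn": 0}, {"travel": [0, 0, 0.2], "turn": 0}, {"travel": [0, 0, 0.11], "turn": 0}, {"travel": [0, 0, 0.05], "turn": 0}, {"travel": [0, 0, 0.01], "turn": 0}, {"travel": [0, 0, 0], "turn": 0}, {"travel": [0, 0, 0], "turn": 0}, {"travel": [0, 0, 0], "turn": 0}]}}

```text
t: 18.45
eef_pos: [570.6, -164.6, 68.6]
eef_rot: [3.139, -0.13, 0.001]
wrist_force: [0.9, -0.3, -1.7]
opening: 0.155
grip_force: 49.2
```

Call:
{"op": "carry_out", "data": {"steps": [{"travel": [0, 0, 0], "turn": 0}, {"travel": [0, 0, 0], "turn": 0}, {"travel": [0, 0, 0], "turn": 0}, {"travel": [0, 0, 0], "turn": 0}, {"travel": [0, 0, 0], "turn": 0}, {"travel": [0, 0, -0.2], "turn": 0}, {"travel": [0, 0, -0.7], "turn": 0}, {"travel": [0, 0, -1], "turn": 0}, {"travel": [0, 0, 0], "turn": 0}, {"travel": [0, 0, 0], "turn": 0}], "fingers": 0.45}}

```text
t: 19.7
eef_pos: [570.3, -164.4, 182.8]
eef_rot: [3.139, -0.13, 0.001]
wrist_force: [-0.2, -0.0, -0.1]
opening: 0.453
grip_force: 0.0
```

```bash
python3 go.py 533.8 156.9 w9
```

```text
19.75 [ 569.8 -164.3  181.8] [[0.997, -0.083, -0.001], [-0.083, -0.997, 0.0], [-0.001, -0.0, -1.0]] 0.4502346183917137
yaw -4.74 units [-1.036e+00 -5.285e+00  5.000e-03] F [0.7 0.4 0.1]
```

View pics/w9.png

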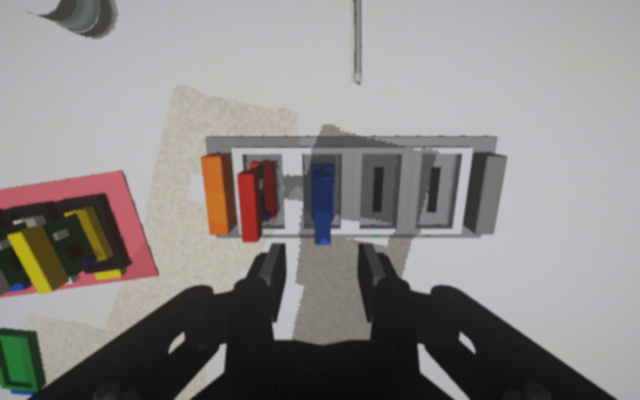

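Red at pixel (250,200) and blue at (322,200) stand in bays 1 and 2. Next is white.

Call:
{"op": "carry_out", "data": {"steps": [{"travel": [-0.173, -0.881, 0], "turn": 0}, {"travel": [-0.173, -0.881, 0], "turn": 0}, {"travel": [-0.173, -0.881, 0], "turn": 0}, {"travel": [-0.173, -0.881, 0], "turn": 0}, {"travel": [-0.173, -0.881, 0], "turn": 0}, {"travel": [-0.173, -0.881, 0], "turn": 0}, {"travel": [0, 0, 0], "turn": -0.52}, {"travel": [0, 0, 0.5], "turn": -0.52}, {"travel": [0, 0, 0.4], "turn": 0}, {"travel": [0, 0, 0], "turn": 0}]}}

```text
t: 21.05
eef_pos: [532.4, 156.2, 125.5]
eef_rot: [3.139, 0.098, -0.01]
wrist_force: [0.3, -0.0, -0.2]
opening: 0.446
grip_force: 0.0
```

```bash
python3 go.py 533.8 156.9 w10; python3 -c "
import cv2;f=cv2.imread('pics/w10.png');cv2.imwrite('pics/w10c.png',f[60:330,170:490])"
```

```text
21.1 [533.5 156.4 126.8] [[0.998, 0.062, -0.004], [0.062, -0.998, -0.001], [-0.004, 0.001, -1.0]] 0.45418499370405
yaw 3.56 units [-0.009 -0.006  0.   ] F [ 0.   0.3 -0.5]
```

View pics/w10c.png

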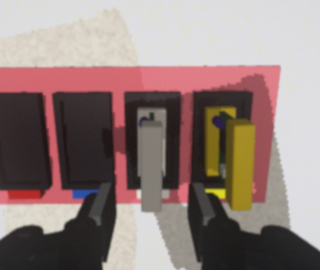

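White is centred between the jaws at crop pixel (151,166). Descending 1.07 units, then gripping.

Call:
{"op": "carry_out", "data": {"steps": [{"travel": [0, 0, 0.45], "turn": 0}, {"travel": [0, 0, 0.36], "turn": 0}, {"travel": [0, 0, 0.26], "turn": 0}, {"travel": [0, 0, 0], "turn": 0}, {"travel": [0, 0, 0], "turn": 0}, {"travel": [0, 0, 0], "turn": 0}, {"travel": [0, 0, 0], "turn": 0}, {"travel": [0, 0, 0], "turn": 0}, {"travel": [0, 0, 0], "turn": 0}, {"travel": [0, 0, 0], "turn": 0}]}}

```text
t: 22.4
eef_pos: [534.7, 156.7, 64.1]
eef_rot: [-3.14, -0.098, 0.0]
wrist_force: [-0.5, 0.2, 0.1]
opening: 0.447
grip_force: 0.0
```

Call:
{"op": "carry_out", "data": {"steps": [{"travel": [0, 0, 0], "turn": 0}, {"travel": [0, 0, 0], "turn": 0}, {"travel": [0, 0, 0], "turn": 0}, {"travel": [0, 0, 0], "turn": 0}, {"travel": [0, 0, 0], "turn": 0}, {"travel": [0, 0, -0.2], "turn": 0}, {"travel": [0, 0, -0.8], "turn": 0}, {"travel": [0, 0, -1], "turn": 0}, {"travel": [0, 0, 0], "turn": 0.52}, {"travel": [0, 0, 0], "turn": 0.52}], "fingers": 0}}

```text
t: 23.65
eef_pos: [534.8, 156.7, 185.8]
eef_rot: [-3.138, 0.134, -0.003]
wrist_force: [-0.2, 0.6, -1.5]
opening: 0.157
grip_force: 49.0
```

```bash
python3 go.py 565.8 -222.8 w11
```

```text
23.7 [534.5 156.7 185.3] [[0.996, -0.088, 0.001], [-0.088, -0.996, 0.0], [0.001, -0.0, -1.0]] 0.1576274559250388
yaw -4.77 units [ 1.047  6.259 -0.   ] F [ 0.1  1.1 -1.7]
```

Call:
{"op": "carry_out", "data": {"steps": [{"travel": [0.15, 0.895, 0], "turn": 0}, {"travel": [0.15, 0.895, 0], "turn": 0}, {"travel": [0.15, 0.895, 0], "turn": 0}, {"travel": [0.15, 0.895, 0], "turn": 0}, {"travel": [0.15, 0.895, 0], "turn": 0}, {"travel": [0.15, 0.895, 0], "turn": 0}, {"travel": [0.15, 0.895, 0], "turn": 0}, {"travel": [0, 0, 0], "turn": 0}, {"travel": [0, 0, 0], "turn": 0}, {"travel": [0, 0, 0], "turn": 0}]}}

```text
t: 25.0
eef_pos: [566.1, -221.7, 184.0]
eef_rot: [-3.139, 0.127, 0.001]
wrist_force: [-0.5, -0.7, -1.9]
opening: 0.157
grip_force: 49.4
```

```bash
python3 go.py 565.8 -222.8 w12
```

```text
25.05 [ 566.2 -221.7  184.1] [[0.997, -0.081, -0.001], [-0.081, -0.997, 0.0], [-0.001, -0.0, -1.0]] 0.15573236467791232
yaw -4.63 units [-0.007  0.017 -0.   ] F [-0.9  0.7 -1.3]
```

Target z is 64.1+5 = 69, so lower by 1.915 units, then release.

Call:
{"op": "carry_out", "data": {"steps": [{"travel": [0, 0, 0.6], "turn": 0}, {"travel": [0, 0, 0.6], "turn": 0}, {"travel": [0, 0, 0.35], "turn": 0}, {"travel": [0, 0, 0.2], "turn": 0}, {"travel": [0, 0, 0.11], "turn": 0}, {"travel": [0, 0, 0.05], "turn": 0}, {"travel": [0, 0, 0.01], "turn": 0}, {"travel": [0, 0, 0], "turn": 0}, {"travel": [0, 0, 0], "turn": 0}, {"travel": [0, 0, 0], "turn": 0}]}}

```text
t: 26.35
eef_pos: [566.4, -223.2, 69.2]
eef_rot: [3.139, -0.13, 0.001]
wrist_force: [-0.7, 1.4, -1.8]
opening: 0.156
grip_force: 49.4
```

Call:
{"op": "carry_out", "data": {"steps": [{"travel": [0, 0, 0], "turn": 0}, {"travel": [0, 0, 0], "turn": 0}, {"travel": [0, 0, 0], "turn": 0}, {"travel": [0, 0, 0], "turn": 0}, {"travel": [0, 0, 0], "turn": 0}, {"travel": [0, 0, -0.2], "turn": 0}, {"travel": [0, 0, -0.7], "turn": 0}, {"travel": [0, 0, -1], "turn": 0}, {"travel": [0, 0, 0], "turn": 0}, {"travel": [0, 0, 0], "turn": 0}], "fingers": 0.45}}

```text
t: 27.6
eef_pos: [566.2, -223.0, 183.4]
eef_rot: [3.139, -0.13, 0.001]
wrist_force: [-0.1, 0.4, 1.3]
opening: 0.45
grip_force: 0.0
```

```bash
python3 go.py 541.1 97.5 w13
```

```text
27.65 [ 565.6 -222.8  182.4] [[0.997, -0.083, -0.001], [-0.083, -0.997, 0.0], [-0.001, -0.0, -1.0]] 0.45282053525354804
yaw -4.74 units [-0.845 -5.285  0.006] F [-0.5 -0.2  0.6]
```

Call:
{"op": "carry_out", "data": {"steps": [{"travel": [-0.141, -0.881, 0], "turn": 0}, {"travel": [-0.141, -0.881, 0], "turn": 0}, {"travel": [-0.141, -0.881, 0], "turn": 0}, {"travel": [-0.141, -0.881, 0], "turn": 0}, {"travel": [-0.141, -0.881, 0], "turn": 0}, {"travel": [-0.141, -0.881, 0], "turn": 0}, {"travel": [0, 0, 0], "turn": -0.6}, {"travel": [0, 0, 0.5], "turn": -0.6}, {"travel": [0, 0, 0.4], "turn": 0}, {"travel": [0, 0, 0], "turn": 0}]}}

```text
t: 28.95
eef_pos: [539.7, 96.9, 126.1]
eef_rot: [3.138, 0.133, -0.01]
wrist_force: [0.2, -0.3, -0.1]
opening: 0.448
grip_force: 0.0
```

```bash
python3 go.py 541.1 97.5 w14; python3 -c "
import cv2;f=cv2.imread('pics/w14.png');cv2.imwrite('pics/w14c.png',f[60:330,170:640])"
```

```text
29.0 [540.8  97.  127.5] [[0.996, 0.085, -0.004], [0.085, -0.996, -0.001], [-0.004, 0.0, -1.0]] 0.4466917114450649
yaw 4.84 units [-0.009 -0.008  0.   ] F [-0.1  0.1 -0.4]
```

View pics/w14c.png

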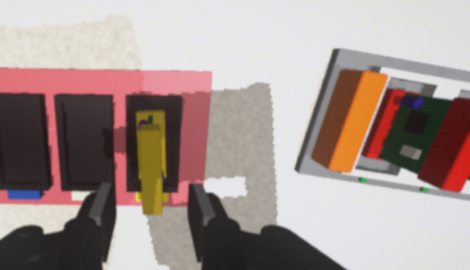

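Yellow is centred between the jaws at crop pixel (151,168). Descending 1.08 units, then gripping.

Call:
{"op": "carry_out", "data": {"steps": [{"travel": [0, 0, 0.45], "turn": 0}, {"travel": [0, 0, 0.36], "turn": 0}, {"travel": [0, 0, 0.27], "turn": 0}, {"travel": [0, 0, 0], "turn": 0}, {"travel": [0, 0, 0], "turn": 0}, {"travel": [0, 0, 0], "turn": 0}, {"travel": [0, 0, 0], "turn": 0}, {"travel": [0, 0, 0], "turn": 0}, {"travel": [0, 0, 0], "turn": 0}, {"travel": [0, 0, 0], "turn": 0}]}}

```text
t: 30.3
eef_pos: [542.0, 97.1, 64.1]
eef_rot: [3.139, 0.133, -0.0]
wrist_force: [0.3, 0.1, -1.2]
opening: 0.453
grip_force: 0.0
```

Call:
{"op": "carry_out", "data": {"steps": [{"travel": [0, 0, 0], "turn": 0}, {"travel": [0, 0, 0], "turn": 0}, {"travel": [0, 0, 0], "turn": 0}, {"travel": [0, 0, 0], "turn": 0}, {"travel": [0, 0, 0], "turn": 0}, {"travel": [0, 0, -0.2], "turn": 0}, {"travel": [0, 0, -0.8], "turn": 0}, {"travel": [0, 0, -1], "turn": 0}, {"travel": [0, 0, 0], "turn": 0.6}, {"travel": [0, 0, 0], "turn": 0.6}], "fingers": 0}}

```text
t: 31.55
eef_pos: [542.2, 97.2, 185.9]
eef_rot: [-3.138, 0.134, -0.003]
wrist_force: [0.1, -0.5, -0.7]
opening: 0.158
grip_force: 49.0
```

```bash
python3 go.py 560.7 -282.8 w15
```

```text
31.6 [541.9  97.2 185.4] [[0.996, -0.089, 0.001], [-0.089, -0.996, 0.0], [0.001, -0.0, -1.0]] 0.15762490634451815
yaw -4.78 units [ 0.841  6.284 -0.   ] F [ 0.7  0.  -0.1]
```

Call:
{"op": "carry_out", "data": {"steps": [{"travel": [0.12, 0.898, 0], "turn": 0}, {"travel": [0.12, 0.898, 0], "turn": 0}, {"travel": [0.12, 0.898, 0], "turn": 0}, {"travel": [0.12, 0.898, 0], "turn": 0}, {"travel": [0.12, 0.898, 0], "turn": 0}, {"travel": [0.12, 0.898, 0], "turn": 0}, {"travel": [0.12, 0.898, 0], "turn": 0}, {"travel": [0, 0, 0], "turn": 0}, {"travel": [0, 0, 0], "turn": 0}, {"travel": [0, 0, 0], "turn": 0}]}}

```text
t: 32.9
eef_pos: [560.8, -281.5, 184.0]
eef_rot: [-3.138, 0.127, 0.001]
wrist_force: [-0.5, 0.1, -0.9]
opening: 0.159
grip_force: 49.2
```

```bash
python3 go.py 560.7 -282.8 w16
```

```text
32.95 [ 561.  -281.4  184.1] [[0.997, -0.081, -0.0], [-0.081, -0.997, 0.0], [-0.001, -0.0, -1.0]] 0.15803261094903773
yaw -4.63 units [-0.005  0.022 -0.   ] F [-0.1  0.4 -1.9]
```

Call:
{"op": "carry_out", "data": {"steps": [{"travel": [0, 0, 0.6], "turn": 0}, {"travel": [0, 0, 0.6], "turn": 0}, {"travel": [0, 0, 0.35], "turn": 0}, {"travel": [0, 0, 0.2], "turn": 0}, {"travel": [0, 0, 0.11], "turn": 0}, {"travel": [0, 0, 0.05], "turn": 0}, {"travel": [0, 0, 0.01], "turn": 0}, {"travel": [0, 0, 0], "turn": 0}, {"travel": [0, 0, 0], "turn": 0}, {"travel": [0, 0, 0], "turn": 0}]}}

```text
t: 34.25
eef_pos: [561.2, -283.0, 69.2]
eef_rot: [3.139, -0.13, 0.001]
wrist_force: [-0.1, -0.3, -1.4]
opening: 0.156
grip_force: 49.3
```

Call:
{"op": "carry_out", "data": {"steps": [{"travel": [0, 0, 0], "turn": 0}, {"travel": [0, 0, 0], "turn": 0}, {"travel": [0, 0, 0], "turn": 0}, {"travel": [0, 0, 0], "turn": 0}, {"travel": [0, 0, 0], "turn": 0}, {"travel": [0, 0, -0.2], "turn": 0}, {"travel": [0, 0, -0.7], "turn": 0}, {"travel": [0, 0, -1], "turn": 0}, {"travel": [0, 0, -0.8], "turn": 0}, {"travel": [0, 0, 0], "turn": 0}], "fingers": 0.45}}

```text
t: 35.5
eef_pos: [563.5, -284.1, 236.7]
eef_rot: [3.135, -0.13, 0.014]
wrist_force: [0.1, 0.1, 0.0]
opening: 0.451
grip_force: 0.0
```

```bash
python3 go.py 560 -190 w17; python3 -c "
from h import *
from plant import robot
a=cv2.resize(cv2.imread('pics/w17.png'),(400,250)); d=robot.get_image('side')['frame'][:,:,::-1]
cv2.imwrite('pics/f.png',np.vstack([a,cv2.resize(d[120:210,230:350],(400,300))]))"
```

```text
35.55 [ 562.  -283.4  233.8] [[0.997, -0.083, 0.004], [-0.083, -0.997, -0.002], [0.005, 0.002, -1.0]] 0.44985027973501635
yaw -4.74 units [-1.440e-01 -1.541e+00 -1.000e-03] F [-0.3  0.2 -0.4]
```

View pics/f.png

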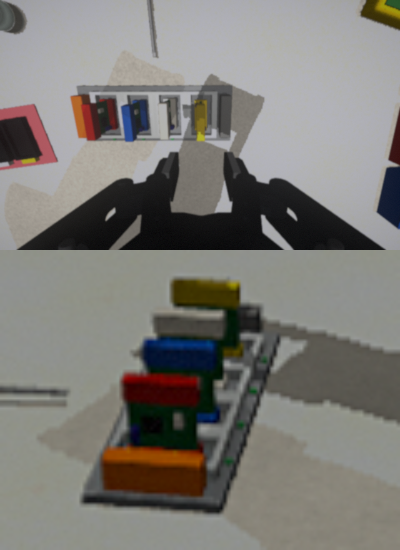

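All four boards stand upright in order from the orange block: red, blue, white, yellow. In the wrist view they are at columns 97, 132, 168 and 201, and the gripper is clear. Handing in.

```bash
python3 -c "
from plant import robot
print(robot.job_done())"
```

```text
the job is handed in; nothing more can be done
None
```

All four boards are upright and released in the test rack, in order from the orange block: red, blue, white, yellow. The job was handed in at about 36 s, and no verdict came back.

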